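Hold the tester's sprung lid at 45 degrees for the interlock check

ROBOT

A 6-joint arm with a two-finger parallel gripper is mounted at the origin on the work surface. World frame = base frame: x ahead of the robot, y to its left, z up, the work surface at z = 0. Lengths are in m, angles in rad, forces in N, time in s.
With the tool pointing down it reaches from about 0.375 to 0.9 m from the base axis. Payload 3.1 kg.
Tool frame: the origin (TCP) lies midway between the tips of the shut fingers; the grasp point (between the pads) lies 19 mm behind it; z points along the fingers, y is the direction in which the jaws open and shut (so a half turn about z gives the same grasp; the last joint's range is limited). The gripper opens to 85 mm and grips with 20 to 120 N. Pads are 22 mm wide; open, the fingers measure 114 mm over their backs; the gripper's body (76 mm by 85 mm) begins 54 mm behind the grasp point. The pads swing forward as they close: fully open they stand 13 mm farther back than shut.
Start: joints at [-1.506, 0.527, 1.433, -0, 1.181, -0.178], TCP at [0.151, -0.606, 0.231] pointing down, gripper open.
Joint ranges: [-3.08, 3.08], [-0.75, 2.2], [0.22, 2.44], [-1.43, 4.57], [0, 2.65], [-2.85, 2.85]. Speed limits (rad/s): [2.79, 2.79, 3.14, 3.14, 3.14, 3.14].

INTERFACE

Orientations are given as a unit quaternion [x, y, z, w].
In Python, from station import manip gives the robot as it stands. The module is installed in compiled form; this text tells all that it offers.
- The arm moves only by the tool drive_tool, never from a script. Its argument "deltas" is one flat list of numbers, 4 for each row, row after row: the shift along the tool's x, y, z in cm, then the turn about the tool's z in degrees. A call has 1 to 12 rows; each row is the pose to reach, as a shift and turn from the pose measured when the call began, along the tool's axes at that moment; what a row does not reach only later rows make up. A row lasts 1/10 s, in which the tool goes at most 50 mm and 8.59 degrees, less where a joint would pass 70% of its speed; a pose out of reach is approached as far as the arm can. A call with a gripper value outside its range is refused whole. "hand" is the finger opening in cm, from 0 to 8.54, set as the call begins (left out, the last holds). The fingers move at their own pace and stop on an object; "squeeze" is the grip in N (left out, the last holds). Time passes only in rows, so rows that repeat a pose let the fingers close. It gives the time, the measured TCP pose, the force and the opening at its end, in the units of the state.
- manip.sense(): the state, without advancing time (a new reading comes with each control period).
- manip.snapshot(name): name is "side" or "top"; returns a dict with "frame" (480x640x3 uint8, red, green, blue), "depth" (480x640 float32, m along the optical axis (not along the pixel's ray), 0 where there is no reading), "fx", "fy", "cx", "cy" (pixels), "k1" (the pictures are not rectified: a ray, as slopes to the right and down, at radius r is drawn at 1 + k1 r^2 times it, then the intrinsics apply), "R" (3x3) and "t" (3): a world point X has camera coordinates R X + t. Camera axes: x right, y down, z forward; pixel columns grow to the right and rows downward; lengths in m; the calibration is good to about 2 mm. A picture is of the moment at which its call begins.
- manip.sign_off(): hands the job in, once; it reports no verdict.
The state is a dict: "t": time; "q": joint angles; "qd": joint speeds; "tau": joint torques, N m; "tcp_pos": TCP position; "tool_rot": TCP orientation; "force": force on the tool from outside, world axes, zero at the start; "ft_torque": the same for the moment, N m; "finger_gap": opening from 0.0 (shut) to 1.0 (fully open).
Only numpy, scipy, OpenCV 4.12 (cv2) and the standard library are available. Lean on these libraries where they do the work, as an engineer would, in place of code of your own. Each camera call takes 0.05 s, during which the arm holds its last target.

TASK

For the lid-interlock check, stand the 45-degree mitre square on the back of the coating tester's top deck: stock flush along one side (either will do) of the raised service cover, its front end level with the lid's hinge line and the blade sloping up towards the front beside the lid, then let go of it. Then lift the sprung lid, which has a bow handle, until it is in line with the blade, at 45 degrees, and finish while still holding it there, with nothing but the gripper keeping it open. Leave the square standing flush and the other things on the bench where they are.

Things in the scene. Friction and masses are not known exactly. Their poses are not given: they have to be found in the camera images.
- tester: Fixed white bench instrument, 360 mm deep (x) x 320 wide (y); flat top deck 120 mm above the bench. Origin on the bench under its centre; own x points to its back, front faces -x. A grey lid, 170 deep x 150 wide x 18 thick, covers x -120 to +50, |y| < 75; its top face is 138 mm above the bench. Bare deck all round it.
- service_cover (a point): Middle of the top of the raised service cover behind the lid: a bare flat grey plate fixed on the deck, 12 mm proud of it, x +62 to +172 mm and y -90 to +90 in the tester's frame (this point: x 117, y 0, z 132; axes as the tester's). Beside each of its long sides (y = +-90) is bare deck 70 mm wide, where the square goes.
- tester_hinge (a point): Middle of the lid's hinge axis, at x +50 mm, y 0, z 126 in the tester's frame, axes parallel to the tester's; the axis runs along the tester's y. When the square is in place, mitre_root has the same tester x as this point.
- lid (a joint): Opening angle of the lid, rad: 0 shut (parallel to the deck), grows as its front rises, 0.785 is the 45 degrees wanted, stop at 1.3. A spring hinge (0.48 N m when shut, 0.4 N m/rad more) and the lid's 0.5 kg pull it shut, 6 to 8 N at the handle; let go, it falls shut.
- lid_handle (a point): Middle of the round grip bar of the steel bow handle near the lid's front edge: bar 12 mm thick, 90 long, along the tester's y, clear for 70 mm between its posts, its centre 40 mm above the lid's top face. Shut, it is 150 mm in front of the hinge axis and 52 above it; it swings about that axis. Its axes turn with the lid.
- mitre_square: Loose 45-degree mitre square, 0.37-0.55 kg, stands on its stock, a dark bar 100 mm long (x) x 18 (y) x 28 high; origin: centre of the stock's underside. Bright blade, 3 x 22 mm, leaves the stock's -x end and slopes up and away from it at 45 degrees. Mass centre 14 mm in front (-x). Slides on the deck at 2 to 4 N. Starts left or right of the tester. In place: own x along tester x, tester y +-99 mm.
- mitre_root (a point): Middle of the lower edge of the stock's front end face, below where the blade comes out: x -50 mm, y 0, z 0 of the mitre square.
- mitre_tip (a point): End of the mitre square's blade: x -137 mm, y 0, z 111 of the mitre square.
- try_square: Loose 90-degree steel try square, same stock (100 x 18 x 28 mm, origin at the centre of its underside) but the blade upright at its front end, 127 mm tall over all. On the other side of the tester. Not used; leave it.
- weight: Loose brass knob weight, 42 mm across, 60 high, origin at the centre of its underside. Leave it.
- jar: Loose clear jar with a white cap, 52 mm across, 70 high, origin at the centre of its underside. Leave it.

How it is judged:
By the outcome, as a careful person would: the job done as asked, in the order asked, and still so for the second after the job is handed in, while the arm keeps its last pose, push and grip.
It also fails if it takes over 72 s, if anything falls off the work surface, if the arm or the gripper's body presses on something with over 40 N, if the wrist force passes 120 N, or if a joint passes its speed limit or range.

## Working session

There is one attempt and no reset: what is moved stays moved. The work goes in short steps, Python scripts to look and compute and a tool call to move; the robot and the scene stay as the last step left them, time stands still between calls to the robot, and variables do not carry over. Pictures are saved under pics/ and viewed, and the job is handed in when it is done.

Besides the shell and the picture viewer there is one more tool, called after "Emit:" as name(argument=value, ...) on one line, values as JSON. drive_tool: Moves the arm, as the interface text tells. Its arguments: {"type":"object","properties":{"deltas":{"type":"array"},"hand":{"type":"number"},"squeeze":{"type":"number"}},"required":["deltas"]}

```bash
mkdir -p pics; ls; python3 - <<'E'
from station import manip
import cv2,numpy as np
s=manip.sense();print(s)
for n in("side","top"):
    d=manip.snapshot(n);cv2.imwrite(f"pics/{n}0.png",d["frame"][:,:,::-1]);np.savez(f"{n}0.npz",**d)
    print(n,d["fx"],d["fy"],d["cx"],d["cy"],d["k1"],d["R"],d["t"])
E
```

```text
pics
{'t': 0.0, 'q': array([-1.50544365e+00,  5.28447013e-01,  1.43390809e+00,  3.35287362e-05,
        1.18139332e+00, -1.78524793e-01]), 'qd': array([-0.00065577,  0.00103941, -0.0004392 ,  0.00040143,  0.00084921,
       -0.00014087]), 'tau': array([ 1.62256129e-04, -4.42348731e+01, -1.78025097e+01, -1.07100034e-04,
        8.41158297e-03,  1.89097130e-05]), 'tcp_pos': array([ 0.15089216, -0.60577509,  0.23034354]), 'tool_rot': array([ 9.92574880e-01,  1.21630368e-01,  7.64383406e-05, -1.07528275e-03]), 'force': array([0.85225606, 0.00272748, 0.55476387]), 'ft_torque': array([ 0.04582838,  0.00297352, -0.03862521]), 'finger_gap': 1.000410827083712}
side 567.9338292584897 567.9338292584897 315.5275427617035 234.7498757666875 -0.06310196956551008 [[-0.96394866 -0.26570119  0.01434759]
 [-0.16934716  0.57100493 -0.80329005]
 [ 0.20524258 -0.7767601  -0.59541518]] [0.48754818 0.16486841 1.54761182]
top 450.25589597099764 450.25589597099764 322.0743566934096 233.23020695093263 -0.05330598614132643 [[ 3.20002729e-04 -9.99973232e-01 -7.30981376e-03]
 [-9.90479426e-01  6.89324813e-04 -1.37659113e-01]
 [ 1.37660467e-01  7.28427143e-03 -9.90452692e-01]] [0.00414694 0.53463344 1.05887001]
```

View pics/side0.png

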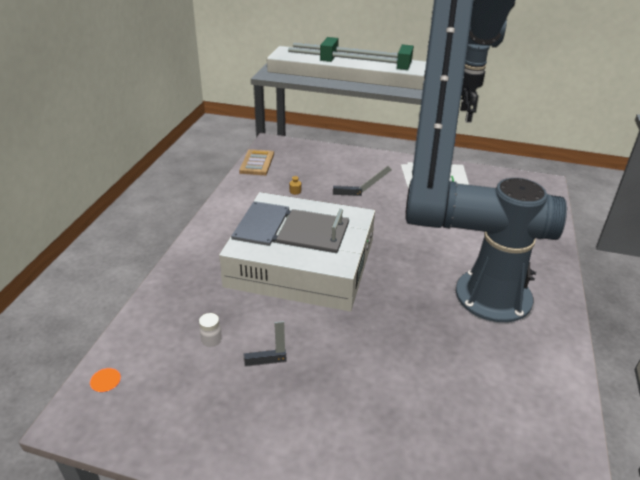

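View pics/top0.png

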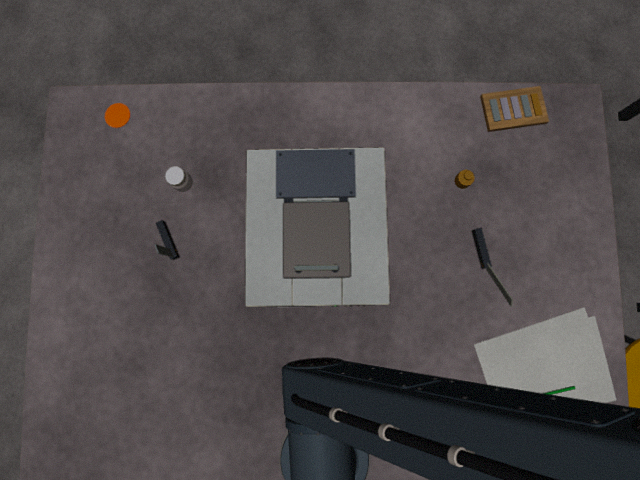

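```bash
cat > h.py <<'E'
import numpy as np,cv2
from scipy.spatial.transform import Rotation as Ro
def load(n): return dict(np.load(n))
def und(d,uv):
    K=np.array([[d["fx"],0,d["cx"]],[0,d["fy"],d["cy"]],[0,0,1]],float)
    return cv2.undistortPoints(np.asarray(uv,float).reshape(-1,1,2),K,np.array([float(d["k1"]),0,0,0])).reshape(-1,2)
def plane(d,uv,z):
    n=und(d,uv);R=d["R"];c=-R.T@d["t"];r=np.c_[n,np.ones(len(n))]@R
    return c+r*((z-c[2])/r[:,2])[:,None]
def proj(d,X):
    K=np.array([[d["fx"],0,d["cx"]],[0,d["fy"],d["cy"]],[0,0,1]],float)
    return cv2.projectPoints(np.asarray(X,float).reshape(-1,1,3),cv2.Rodrigues(d["R"])[0],d["t"],K,np.array([float(d["k1"]),0,0,0]))[0].reshape(-1,2)
E
python3 - <<'E'
from h import *
d=load("top0.npz");f=d["frame"][:,:,::-1]
a=cv2.resize(f[130:320,230:400],None,fx=3,fy=3,interpolation=cv2.INTER_CUBIC);b=cv2.resize(f[215:315,455:525],None,fx=5.7,fy=5.7,interpolation=cv2.INTER_CUBIC)
cv2.imwrite("pics/c1.png",a);cv2.imwrite("pics/c2.png",b)
g=f.astype(int);hsv=cv2.cvtColor(f,cv2.COLOR_BGR2HSV)
for p in[(260,220),(315,170),(315,240),(480,240),(495,280),(440,260)]:print(p,f[p[1],p[0]],d["depth"][p[1],p[0]])
# white
m=((f.min(2)>120)).astype(np.uint8);m[:,:235]=0;m[:,400:]=0;m[320:]=0
cs,_=cv2.findContours(m,0,2);c=max(cs,key=cv2.contourArea);r=cv2.minAreaRect(c);print("white",r);P=plane(d,cv2.boxPoints(r),.12);print(P)
E
```

```text
(260, 220) [133 134 133] 1.0198308
(315, 170) [74 70 63] 1.0212277
(315, 240) [77 79 84] 0.98917633
(480, 240) [45 39 41] 1.0980415
(495, 280) [23 30 28] 1.0587566
(440, 260) [82 87 97] 1.1221921
white ((293.0, 227.0), (94.0, 156.0), 0.0)
[[ 0.3632266   0.17135882  0.12      ]
 [ 0.72041114  0.17990728  0.12      ]
 [ 0.71965243 -0.0379392   0.12      ]
 [ 0.36355084 -0.03607783  0.12      ]]
```

View pics/c1.png

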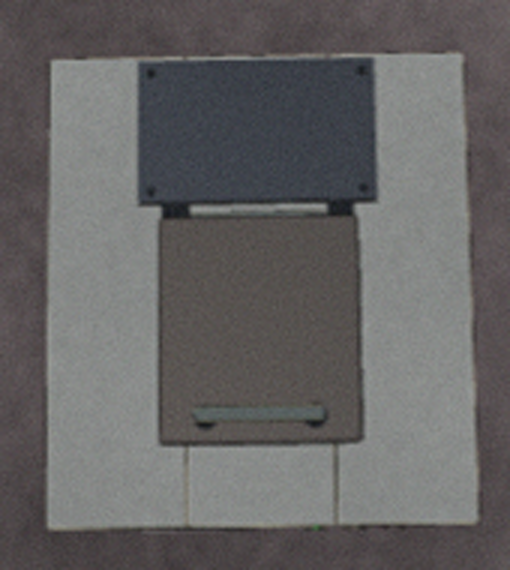

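View pics/c2.png

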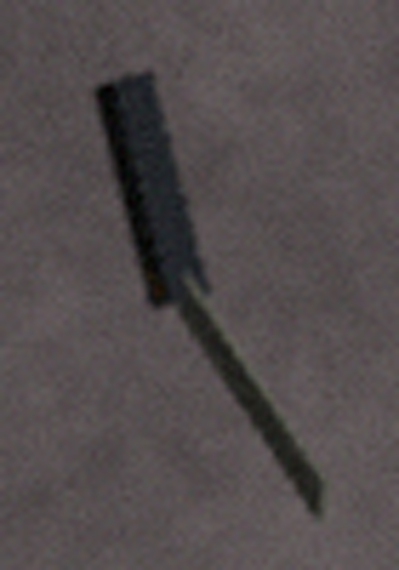

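```bash
python3 - <<'E'
from h import *
d=load("top0.npz");f=d["frame"][:,:,::-1].copy()
def quad(c):
    h=cv2.convexHull(c);
    for e in np.linspace(2,15,27):
        a=cv2.approxPolyDP(h,e,True)
        if len(a)==4:return a.reshape(-1,2).astype(float)
def refine(c,q):
    c=c.reshape(-1,2).astype(float);L=[]
    for i in range(4):
        a,b=q[i],q[(i+1)%4];t=(b-a)/np.linalg.norm(b-a);n=np.array([-t[1],t[0]])
        s=(c-a)@t;e=(c-a)@n;k=(s>4)&(s<np.linalg.norm(b-a)-4)&(abs(e)<3)
        v=cv2.fitLine(c[k].astype(np.float32),cv2.DIST_HUBER,0,.01,.01).ravel();L.append(np.cross([v[2],v[3],1],[v[2]+v[0],v[3]+v[1],1]))
    o=[]
    for i in range(4):
        p=np.cross(L[i-1],L[i]);o.append(p[:2]/p[2])
    return np.array(o)
def big(m):
    cs,_=cv2.findContours(m,cv2.RETR_EXTERNAL,cv2.CHAIN_APPROX_NONE);return max(cs,key=cv2.contourArea)
roi=np.zeros(f.shape[:2],np.uint8);roi[135:318,236:400]=1
B=f.astype(int)
white=((B.min(2)>103)&(roi>0)).astype(np.uint8)
cv2.imwrite("pics/w.png",cv2.resize(white[130:320,230:400]*255,None,fx=3,fy=3))
def show(name,m,z):
    c=big(m);q=quad(c);q=refine(c,q)
    # grow by half a pixel outwards
    ctr=q.mean(0);q=q+np.sign(q-ctr)*0.5*1
    P=plane(d,q,z);i=np.argsort(np.arctan2(*(P-P.mean(0))[:,1::-1].T));P=P[i];q=q[i]
    print(name,q.round(1).tolist());print(P[:,:2].round(4).tolist(), [round(float(np.linalg.norm(P[k]-P[k-1])),4) for k in range(4)],"ctr",P.mean(0).round(4));return P
deck=show("deck",white,.12)
blue=((B[:,:,0]-B[:,:,2]>4)&(B.max(2)<100)&(roi>0)).astype(np.uint8);blue=cv2.morphologyEx(blue,cv2.MORPH_CLOSE,np.ones((3,3)));blue=cv2.morphologyEx(blue,cv2.MORPH_OPEN,np.ones((5,5)))
cov=show("cover",blue,.132)
lidm=((B[:,:,2]-B[:,:,0]>2)&(B.max(2)<103)).astype(np.uint8);lidm[:203]=0;lidm[282:]=0;lidm[:,:275]=0;lidm[:,358:]=0
lidm=cv2.morphologyEx(lidm,cv2.MORPH_CLOSE,np.ones((5,5)));lidm=cv2.morphologyEx(lidm,cv2.MORPH_OPEN,np.ones((5,5)))
lid=show("lid",lidm,.138)
np.savez("corn.npz",deck=deck,cov=cov,lid=lid)
def fit(M,P):
    M=np.array(M,float);P=P[:,:2];mc,pc=M.mean(0),P.mean(0);A=(M-mc);Bq=(P-pc)
    th=np.arctan2((A[:,0]*Bq[:,1]-A[:,1]*Bq[:,0]).sum(),(A*Bq).sum());R=np.array([[np.cos(th),-np.sin(th)],[np.sin(th),np.cos(th)]])
    t=pc-R@mc;print("origin",t.round(4),"yaw deg",np.degrees(th).round(2),"res",((M@R.T+t-P)*1e3).round(1).tolist())
def box(x0,x1,y0,y1):return np.array([[x0,y0],[x1,y0],[x1,y1],[x0,y1]])/1000
def go(M,P):
    i=np.argsort(np.arctan2(*(M-M.mean(0))[:,::-1].T));fit(M[i],P)
for M,P in((box(-180,180,-160,160),deck),(box(62,172,-90,90),cov),(box(-120,50,-75,75),lid)):go(M,P)
# stock
r2=np.zeros(f.shape[:2],np.uint8);r2[220:275,468:500]=1
st=((B.sum(2)<170)&(r2>0)).astype(np.uint8);c=big(st);print(cv2.minAreaRect(c))
# depth stuff
for uv in [(260,220),(360,270),(370,170)]: print("deckdepth",d["depth"][uv[1]-3:uv[1]+4,uv[0]-3:uv[0]+4].mean())
E
```

```text
deck [[389.2, 304.1], [383.7, 147.1], [246.4, 149.1], [245.2, 305.6]]
[[0.3655, -0.1444], [0.7242, -0.1391], [0.7201, 0.179], [0.3619, 0.1731]] [0.3176, 0.3588, 0.3181, 0.3583] ctr [0.5429 0.0172 0.12  ]
cover [[354.5, 196.5], [354.5, 149.1], [275.5, 149.7], [275.5, 196.5]]
[[0.6047, -0.0695], [0.7153, -0.0706], [0.7143, 0.1099], [0.6049, 0.1082]] [0.1776, 0.1106, 0.1806, 0.1094] ctr [0.6598 0.0195 0.132 ]
lid [[349.5, 277.5], [349.5, 202.5], [282.5, 202.5], [282.5, 277.5]]
[[0.4232, -0.0565], [0.5897, -0.0578], [0.5899, 0.0916], [0.4232, 0.0896]] [0.1461, 0.1665, 0.1494, 0.1667] ctr [0.5065 0.0167 0.138 ]
origin [0.5429 0.0172] yaw deg 0.81 res [[-0.3, -0.9], [0.9, -1.2], [0.5, 0.7], [-1.2, 1.5]]
origin [0.5428 0.0192] yaw deg 0.12 res [[0.3, -1.1], [-0.3, 0.3], [0.3, -0.3], [-0.3, 1.2]]
origin [0.5415 0.0168] yaw deg 0.06 res [[-1.6, -1.9], [1.9, -0.4], [1.5, 0.2], [-1.8, 2.1]]
((482.1230773925781, 251.78460693359375), (48.58900451660156, 10.875518798828125), 74.74488067626953)
deckdepth 0.9963977
deckdepth 1.0002389
deckdepth 1.0314449
```

View pics/w.png

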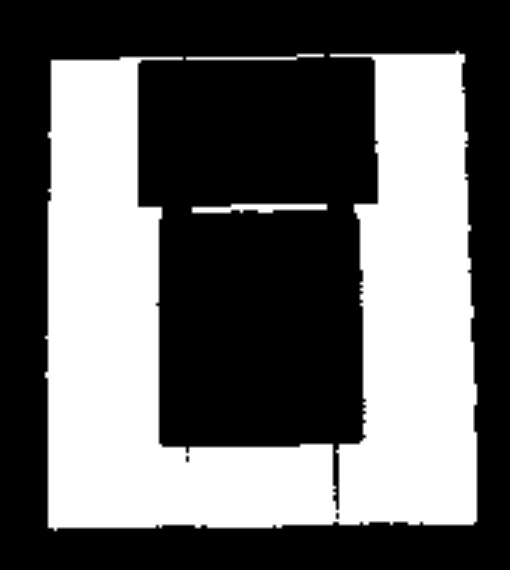

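```bash
python3 - <<'E'
from h import *
d=load("top0.npz");f=d["frame"][:,:,::-1]
a=cv2.resize(f[222:312,465:520],None,fx=6.5,fy=6.5,interpolation=cv2.INTER_CUBIC)
s=load("side0.npz");g=s["frame"][:,:,::-1]
b=cv2.resize(g[160:205,325:395],None,fx=6,fy=6,interpolation=cv2.INTER_CUBIC)
o=np.zeros((600,790,3),np.uint8);o[:a.shape[0],:a.shape[1]]=a;o[:b.shape[0],365:365+b.shape[1]]=b
cv2.imwrite("pics/c3.png",cv2.convertScaleAbs(o,alpha=1.8))
B=f.astype(int)
w=((B.min(2)>103)).astype(np.uint8)
def line(pts,n):
    v=cv2.fitLine(np.array(pts,np.float32),cv2.DIST_HUBER,0,.01,.01).ravel();return v
# cover side edges rows 152..194: last dark going outwards
for name,rows,cols,z in(("covR",range(153,194),range(340,372),.132),("covL",range(153,194),range(290,262,-1),.132),("lidR",range(215,270),range(335,370),.138),("lidL",range(210,274),range(300,262,-1),.138)):
    pts=[]
    for r in rows:
        cs=[c for c in cols if not w[r,c]]
        # first white
        for c in cols:
            if w[r,c] and w[r,c+(1 if cols.step>0 else -1)]:
                pts.append((c-.5*cols.step,r));break
    P=plane(d,np.array(pts),z);v=line(P[:,:2],0);print(name,"slope deg",np.degrees(np.arctan(v[1]/v[0])).round(2),"at",v[2:].round(4))
E
```

```text
covR slope deg 1.15 at [ 0.659  -0.0709]
covL slope deg 0.92 at [0.6595 0.109 ]
lidR slope deg -0.47 at [ 0.4886 -0.0592]
lidL slope deg 0.7 at [0.5062 0.0906]
```

View pics/c3.png

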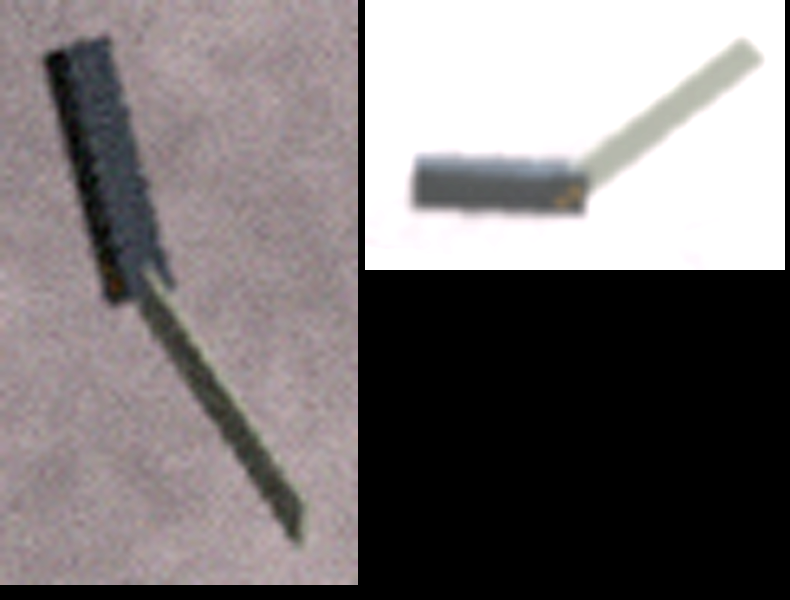

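```bash
python3 - <<'E'
from h import *
d=load("top0.npz");s=load("side0.npz")
t=lambda p:np.array(p,float)/6.5+[465-.42,222-.42]
P=plane(d,t([(68,45),(108,38),(170,285),(128,293)]),.028);print(P.round(4), P.mean(0))
Q=plane(d,t([(45,52),(108,302)]),0.0);print("bottom left edge",Q.round(4))
for A in(P[0]-P[3],P[1]-P[2],Q[0]-Q[1]):print(np.degrees(np.arctan2(A[1],A[0])).round(2),np.linalg.norm(A).round(4))
u=lambda p:(np.array(p,float)-[365,0])/6+[325-.42,160-.42]
S=plane(s,u([(413,208),(584,212)]),0.0);print("side bottom edge",S.round(4),np.linalg.norm(S[0]-S[1]),np.degrees(np.arctan2(*(S[0]-S[1])[1::-1])))
# predicted
def sq(x,y,th,pts):
    R=Ro.from_euler('z',th,degrees=True).as_matrix();return np.array(pts)@R.T+[x,y,0]
c=P.mean(0)
th=np.degrees(np.arctan2(*(P[0]+P[1]-P[2]-P[3])[1::-1]));print("c",c,th)
X=sq(c[0],c[1],th,[(-.05,0,0),(-.137,0,.111),(.05,.009,.028),(-.05,.009,0)])
print(X.round(4));print((proj(d,X)-[465-.42,222-.42])*6.5,(proj(s,X)-[325-.42,160-.42])*6+[365,0])
E
```

```text
[[ 0.5474 -0.3732  0.028 ]
 [ 0.5501 -0.3887  0.028 ]
 [ 0.4562 -0.4078  0.028 ]
 [ 0.4533 -0.3917  0.028 ]] [ 0.50173447 -0.39037391  0.028     ]
bottom left edge [[ 0.5488 -0.3735  0.    ]
 [ 0.4516 -0.3937  0.    ]]
11.11 0.0959
11.51 0.0958
11.72 0.0993
side bottom edge [[ 0.547  -0.3698  0.    ]
 [ 0.4523 -0.3939  0.    ]] 0.09777041050466277 14.263596060999427
c [ 0.50173447 -0.39037391  0.028     ] 11.310294302933611
[[ 0.4527 -0.4002  0.    ]
 [ 0.3674 -0.4172  0.111 ]
 [ 0.549  -0.3717  0.028 ]
 [ 0.4509 -0.3914  0.    ]]
[[124.5234456  299.06016922]
 [295.94568985 526.54346286]
 [ 63.91156042  40.82160027]
 [102.05446756 303.72017121]] [[585.50410614 206.19805639]
 [755.18283171  44.6537115 ]
 [412.05977772 163.96864698]
 [585.40360034 214.63341875]]
```

```bash
cat > go.py <<'E'
import sys,numpy as np
from station import manip
from scipy.spatial.transform import Rotation as Ro
def d(pos,yaw=None):
    s=manip.sense();R=Ro.from_quat(s["tool_rot"]).as_matrix();v=R.T@(np.array(pos)-s["tcp_pos"])*100
    y=np.degrees(np.arctan2(R[1,0],R[0,0]));
    turn=0 if yaw is None else (y-yaw+180)%360-180
    print("t",round(s["t"],2),"pos",s["tcp_pos"].round(4),"yaw",round(y,2),"tilt",np.degrees(np.arccos(-R[2,2])).round(2),"F",s["force"].round(2),"gap",round(s["finger_gap"],3),"-> delta cm",v.round(2),"turn",round(turn,2))
if __name__=="__main__":
    a=list(map(float,sys.argv[1:]));d(a[:3],a[3] if len(a)>3 else None)
E
python3 go.py .4878 -.3939 .15 12
```

```text
t 0.1 pos [ 0.1508 -0.6059  0.2304] yaw 13.97 tilt 0.11 F [-0.12  0.11 -0.28] gap 1.001 -> delta cm [ 37.81 -12.42   8.08] turn 1.97
```

Emit:
drive_tool(deltas=[37.8,-12.4,4,2,37.8,-12.4,4,2,37.8,-12.4,4,2,37.8,-12.4,4,2,37.8,-12.4,4,2,37.8,-12.4,4,2,37.8,-12.4,4,2,37.8,-12.4,4,2,37.8,-12.4,4,2,37.8,-12.4,8,2,37.8,-12.4,8,2,37.8,-12.4,8,2], hand=6)

```text
t: 1.3
tcp_pos: [0.4866, -0.3939, 0.1501]
tool_rot: [0.995, 0.104, -0.001, -0.002]
force: [1.0, -1.3, 0.1]
finger_gap: 0.702
```

```bash
python3 go.py .4878 -.3939 .014 12
```

```text
t 1.3 pos [ 0.4866 -0.3939  0.1501] yaw 11.93 tilt 0.28 F [ 1.03 -1.28  0.1 ] gap 0.702 -> delta cm [ 0.14  0.09 13.61] turn -0.07
```

Emit:
drive_tool(deltas=[0.1,0.1,5,0,0.1,0.1,9,0,0.1,0.1,12,0,0.1,0.1,13.6,0,0.1,0.1,13.6,0,0.1,0.1,13.6,0])

```text
t: 1.9
tcp_pos: [0.4881, -0.3955, 0.0156]
tool_rot: [0.995, 0.104, -0.0, -0.001]
force: [0.4, 0.6, -0.1]
finger_gap: 0.704
```

```bash
python3 - <<'E'
from station import manip
from h import *
manip_=manip
import go
go.d((.4878,-.3939,.014),12)
d=manip.snapshot("side");g=d["frame"][:,:,::-1]
cv2.imwrite("pics/s1.png",cv2.resize(g[130:230,300:420],None,fx=6,fy=6,interpolation=cv2.INTER_CUBIC))
E
```

```text
t 1.9 pos [ 0.4881 -0.3955  0.0156] yaw 11.89 tilt 0.13 F [ 0.44  0.55 -0.14] gap 0.704 -> delta cm [ 0.01 -0.16  0.16] turn -0.11
```

View pics/s1.png

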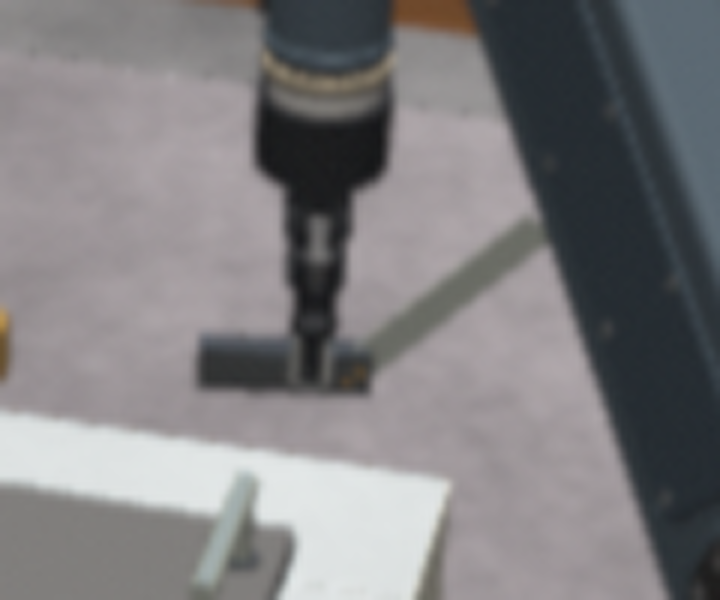

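Emit:
drive_tool(deltas=[0,-0.1,0.2,0,0,-0.1,0.2,0,0,-0.1,0.2,0,0,-0.1,0.2,0,0,-0.1,0.2,0,0,-0.1,0.2,0,0,-0.1,0.2,0,0,-0.1,0.2,0], hand=0, squeeze=60)

```text
t: 2.75
tcp_pos: [0.4884, -0.3944, 0.0154]
tool_rot: [0.995, 0.104, 0.0, -0.001]
force: [-0.6, 2.1, 5.3]
finger_gap: 0.194
```

```bash
python3 - <<'E'
from station import manip
from h import *
import go
go.d((.4878,-.3939,.22),12)
d=manip.snapshot("side");g=d["frame"][:,:,::-1]
cv2.imwrite("pics/s2.png",cv2.resize(g[130:230,300:420],None,fx=6,fy=6,interpolation=cv2.INTER_CUBIC))
E
```

```text
t 2.75 pos [ 0.4884 -0.3944  0.0154] yaw 11.93 tilt 0.08 F [-0.58  2.05  5.31] gap 0.194 -> delta cm [ -0.04  -0.09 -20.46] turn -0.07
```

View pics/s2.png

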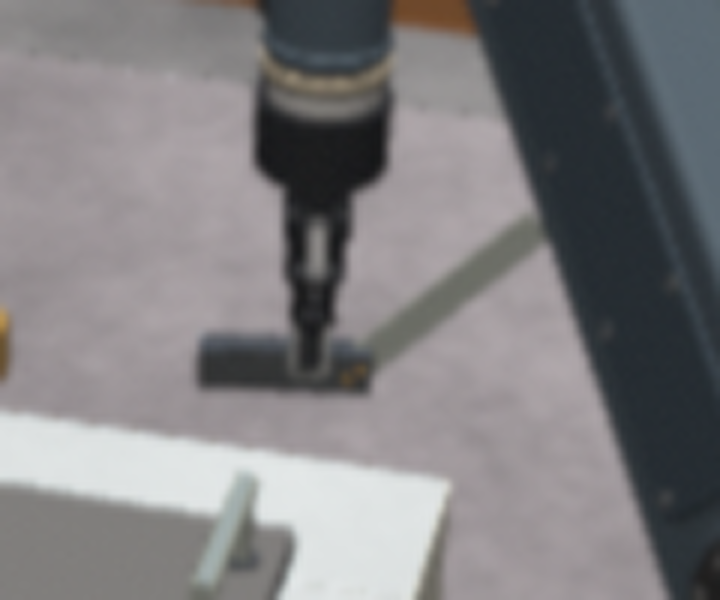

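Emit:
drive_tool(deltas=[0,0,-2,0,0,0,-4,0,0,0,-7,0,0,0,-11,0,0,0,-15,0,0,0,-19,0,0,0,-21,0,0,0,-21,0,0,0,-21,0])

```text
t: 3.7
tcp_pos: [0.4876, -0.3938, 0.2244]
tool_rot: [0.995, 0.104, -0.0, -0.001]
force: [-0.5, -0.1, -4.8]
finger_gap: 0.19
```

```bash
python3 - <<'E'
from station import manip
from h import *
import go
T=np.array([.543,.0173]);a=np.radians(.9);R=np.array([[np.cos(a),-np.sin(a)],[np.sin(a),np.cos(a)]])
print("target centre",T+R@[.1,-.099], "grip",T+R@[.1-.0135,-.099], "root",T+R@[.05,-.099])
d=manip.snapshot("side");g=d["frame"][:,:,::-1]
s=dict(d)
P=plane(s,np.array([(197,386),(371,394)])/6+[300-.42,130-.42],0);print("bottom edge",P)
tc=np.array([.4884,-.3944,0]);b=np.radians(11.93);u=np.array([np.cos(b),np.sin(b),0]);print((P-tc)@u)
go.d((.4884,-.3944,.22),12)
cv2.imwrite("pics/s3.png",cv2.resize(g[60:210,290:450],None,fx=4,fy=4,interpolation=cv2.INTER_CUBIC))
d=manip.snapshot("top");g=d["frame"][:,:,::-1]
cv2.imwrite("pics/t3.png",g)
E
```

```text
target centre [ 0.64454269 -0.08011705] grip [ 0.63104435 -0.0803291 ] root [ 0.59454886 -0.08090242]
bottom edge [[ 0.5480989  -0.37167735  0.        ]
 [ 0.45074938 -0.39211259  0.        ]]
[ 0.0631066  -0.03636455]
t 3.75 pos [ 0.4872 -0.3933  0.2233] yaw 11.93 tilt 0.3 F [-0.29 -0.25 -4.23] gap 0.193 -> delta cm [0.1  0.13 0.33] turn -0.07
```

View pics/s3.png

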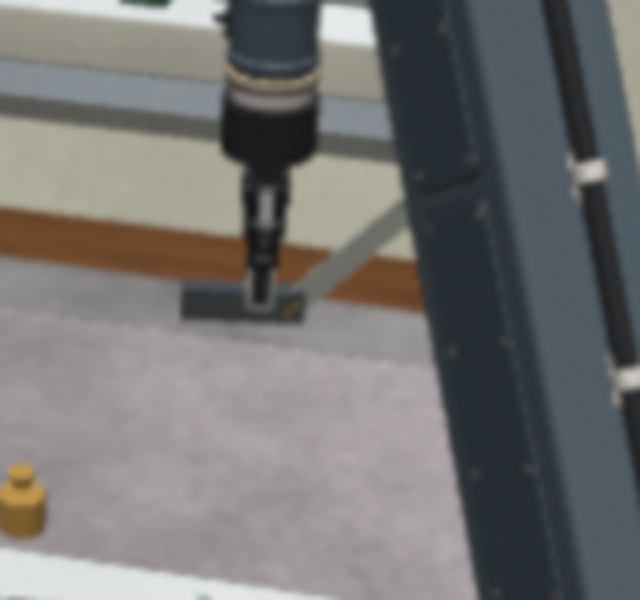

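View pics/t3.png

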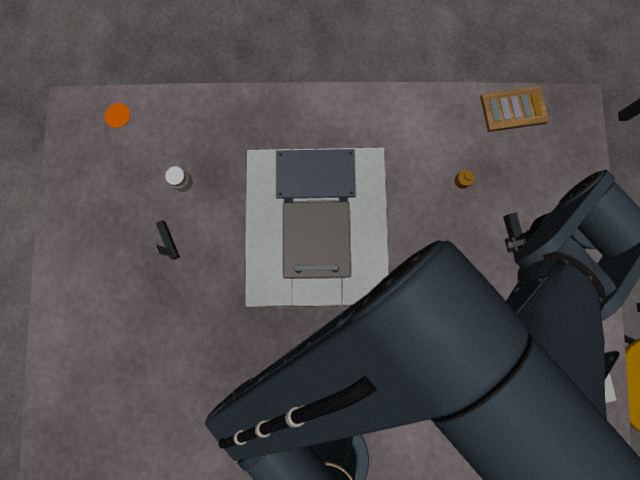

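```bash
python3 go.py .6311 -.0853 .2 .9
```

```text
t 3.8 pos [ 0.4871 -0.3932  0.2228] yaw 11.93 tilt 0.35 F [ 0.74 -0.4  -3.4 ] gap 0.189 -> delta cm [ 20.46 -27.14   2.4 ] turn 11.03
```

Emit:
drive_tool(deltas=[1.0,-1.4,0,1,3.0,-4.1,0,3,5.1,-6.8,0,5,7.6,-10,0,7,10,-13.3,0,9,12.5,-16.6,0,11,15,-20,0,11,17.4,-23,0,11,19.2,-25.5,0,11,20.2,-26.8,0,11,20.5,-27.1,0,11,20.5,-27.1,0,11])

```text
t: 5.0
tcp_pos: [0.6312, -0.086, 0.2228]
tool_rot: [1.0, 0.008, -0.003, -0.003]
force: [-0.2, 0.4, -3.3]
finger_gap: 0.187
```

```bash
python3 - <<'E'
from station import manip
from h import *
import go
d=manip.snapshot("side");g=d["frame"][:,:,::-1]
go.d((.6311,-.0853,.145),.9)
cv2.imwrite("pics/s4.png",cv2.resize(g[100:300,200:400],None,fx=3,fy=3,interpolation=cv2.INTER_CUBIC))
d=manip.snapshot("top");g=d["frame"][:,:,::-1]
cv2.imwrite("pics/t4.png",g)
E
```

```text
t 5.05 pos [ 0.631  -0.0868  0.2231] yaw 0.9 tilt 0.39 F [-0.23 -0.97 -4.31] gap 0.188 -> delta cm [ 0.05 -0.11  7.81] turn 0.0
```

View pics/s4.png

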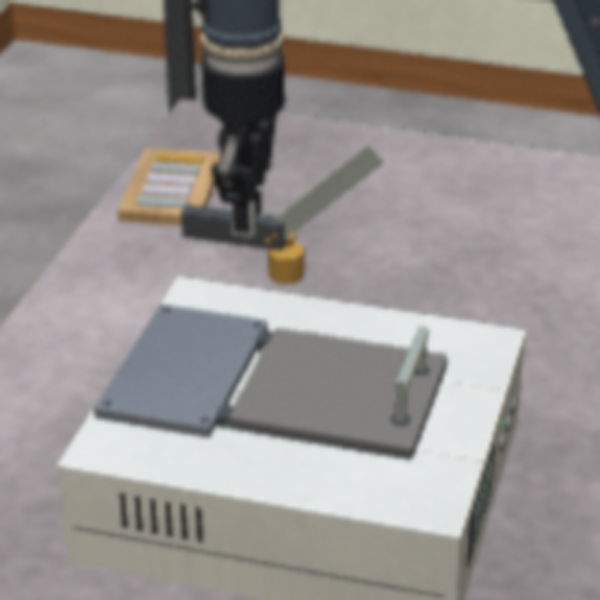

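View pics/t4.png

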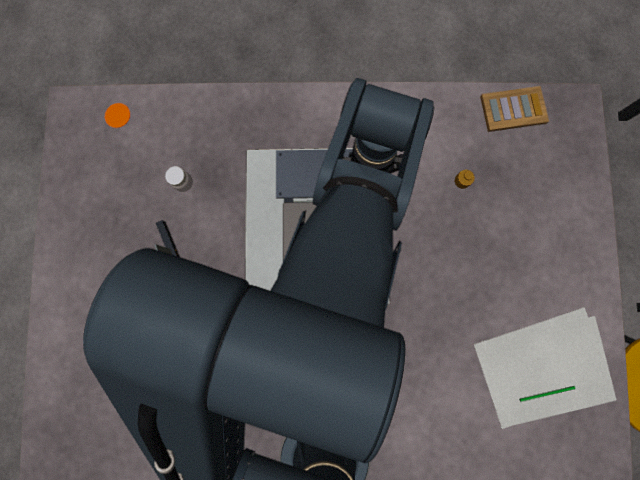

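Emit:
drive_tool(deltas=[0,-0.1,2,0,0,-0.1,4,0,0,-0.1,6,0,0,-0.1,7.5,0,0,-0.1,8.2,0,0,-0.1,8.2,0,0,-0.1,8.2,0,0,-0.1,8.2,0])

```text
t: 5.9
tcp_pos: [0.6314, -0.0864, 0.1426]
tool_rot: [1.0, 0.007, -0.001, -0.002]
force: [0.6, 0.4, -3.6]
finger_gap: 0.189
```

```bash
python3 - <<'E'
from station import manip
from h import *
import go
d=manip.snapshot("side");g=d["frame"][:,:,::-1]
go.d((.6311,-.0853,.1354),.9)
cv2.imwrite("pics/s5.png",cv2.resize(g[150:250,230:350],None,fx=6,fy=6,interpolation=cv2.INTER_CUBIC))
E
```

```text
t 5.95 pos [ 0.6313 -0.0862  0.1426] yaw 0.84 tilt 0.27 F [ 0.48 -0.34 -4.19] gap 0.191 -> delta cm [-0.02 -0.09  0.72] turn -0.06
```

View pics/s5.png

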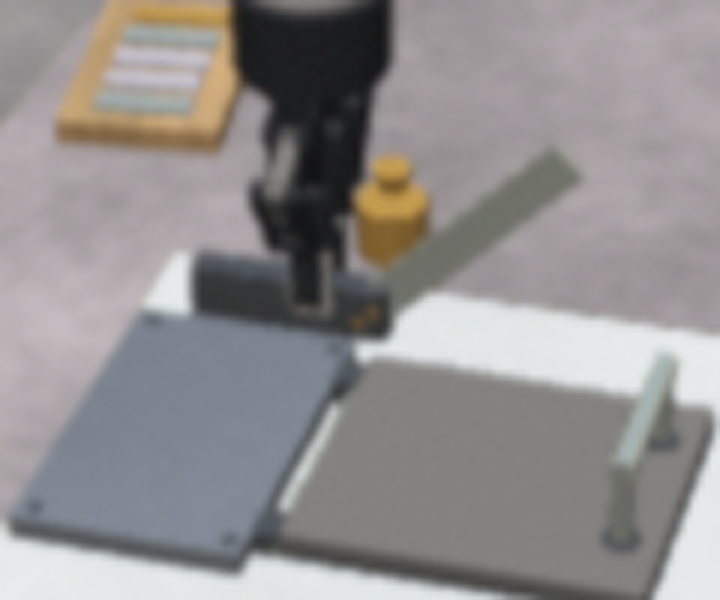

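Emit:
drive_tool(deltas=[0,0,0.3,0,0,0,0.5,0,0,0,0.6,0,0,0,0.7,0,0,0,0.7,0])

```text
t: 6.45
tcp_pos: [0.6313, -0.0861, 0.1356]
tool_rot: [1.0, 0.007, -0.001, -0.002]
force: [-0.9, 0.5, -3.1]
finger_gap: 0.188
```

```bash
python3 go.py .6311 -.0803 .1354 .9
```

```text
t 6.45 pos [ 0.6313 -0.0861  0.1356] yaw 0.85 tilt 0.27 F [-0.93  0.48 -3.11] gap 0.188 -> delta cm [-0.01 -0.58  0.02] turn -0.05
```

Emit:
drive_tool(deltas=[0,0,0.1,0,0,0,0.2,0,0,0,0.2,0])

```text
t: 6.75
tcp_pos: [0.6313, -0.0861, 0.1355]
tool_rot: [1.0, 0.008, -0.001, -0.002]
force: [-2.2, 0.4, 6.6]
finger_gap: 0.194
```

```bash
python3 go.py .6311 -.0803 .1354 .9
```

```text
t 6.75 pos [ 0.6313 -0.0861  0.1355] yaw 0.87 tilt 0.23 F [-2.2   0.44  6.58] gap 0.194 -> delta cm [-0.02 -0.58  0.01] turn -0.03
```

Emit:
drive_tool(deltas=[0,-0.1,0,0,0,-0.2,0,0,0,-0.3,0,0,0,-0.4,0,0,0,-0.4,0,0])

```text
t: 7.25
tcp_pos: [0.6317, -0.0823, 0.1355]
tool_rot: [1.0, 0.008, -0.0, -0.002]
force: [0.7, -0.4, -1.7]
finger_gap: 0.189
```

```bash
python3 - <<'E'
from station import manip
from h import *
import go
d=manip.snapshot("side");g=d["frame"][:,:,::-1]
go.d((.6311,-.0803,.1354),.9)
cv2.imwrite("pics/s6.png",cv2.resize(g[150:250,230:350],None,fx=6,fy=6,interpolation=cv2.INTER_CUBIC))
E
```

```text
t 7.3 pos [ 0.6317 -0.0823  0.1355] yaw 0.86 tilt 0.19 F [-0.18 -0.95 -1.2 ] gap 0.188 -> delta cm [-0.06 -0.2   0.01] turn -0.04
```

View pics/s6.png

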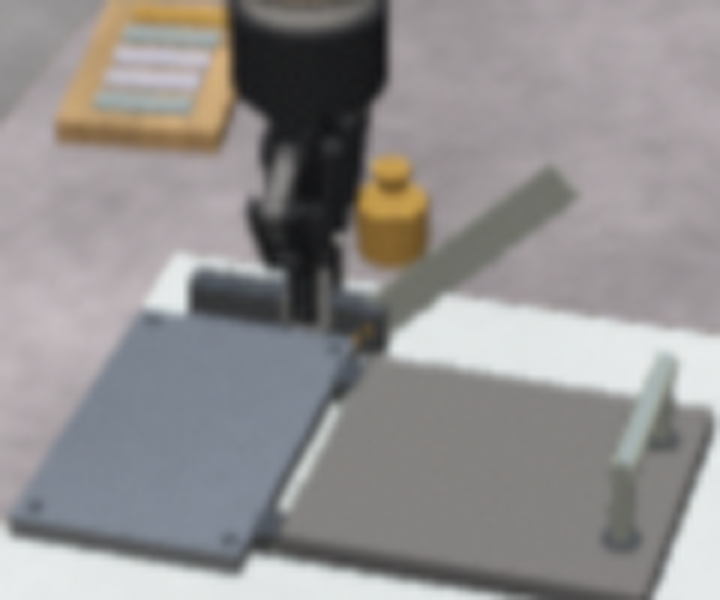

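```bash
python3 - <<'E'
from station import manip
from h import *
d=load("side0.npz")
T=np.array([.543,.0173]);a=np.radians(.9);R=np.array([[np.cos(a),-np.sin(a)],[np.sin(a),np.cos(a)]])
for n,p,z in(("stock front low",(386,351),.12),("stock front top in",(386,318),.148),("stock back top in",(190,293),.148),("lid back R corner",(375,358),.138),("cover front R top",(357,345),.132),("cover back R",(140,313),.132),("cover front L",(240,560),.132),("cover back L",(10,517),.132),("deck backR",(180,252),.12)):
    P=plane(d,[np.array(p)/6+[230-.42,150-.42]],z)[0];print(n,(R.T@(P[:2]-T)).round(4))
# project model points
for q in((.062,-.09,.132),(.172,-.09,.132),(.062,.09,.132),(.05,-.09,.12)):
    X=np.r_[T+R@q[:2],q[2]];print(q,((proj(d,[X])-[230-.42,150-.42])*6).round(1))
E
```

```text
stock front low [ 0.0507 -0.0981]
stock front top in [ 0.0467 -0.0853]
stock back top in [ 0.1442 -0.0808]
lid back R corner [ 0.0464 -0.0652]
cover front R top [ 0.0605 -0.0821]
cover back R [ 0.1705 -0.0804]
cover front L [0.0613 0.0954]
cover back L [0.1706 0.0929]
deck backR [ 0.1767 -0.1564]
(0.062, -0.09, 0.132) [[358.6 335.8]]
(0.172, -0.09, 0.132) [[143.7 302.2]]
(0.062, 0.09, 0.132) [[242.2 552.6]]
(0.05, -0.09, 0.12) [[382.6 360.2]]
```

Emit:
drive_tool(deltas=[0,-0.1,0,0,0,-0.2,0,0,0,-0.2,0,0])

```text
t: 7.6
tcp_pos: [0.6317, -0.0807, 0.1355]
tool_rot: [1.0, 0.007, -0.0, -0.001]
force: [0.3, -3.4, -2.1]
finger_gap: 0.189
```

```bash
python3 go.py .6311 -.0803 .1354 .9
```

```text
t 7.6 pos [ 0.6317 -0.0807  0.1355] yaw 0.86 tilt 0.15 F [ 0.28 -3.39 -2.15] gap 0.189 -> delta cm [-0.06 -0.04  0.01] turn -0.04
```

Likely contact beginning; push a little further.

Emit:
drive_tool(deltas=[0,-0.1,0,0,0,-0.2,0,0,0,-0.2,0,0])

```text
t: 7.9
tcp_pos: [0.6317, -0.0805, 0.1355]
tool_rot: [1.0, 0.008, -0.0, 0.0]
force: [-0.8, -7.6, -2.4]
finger_gap: 0.19
```

```bash
python3 go.py .6311 -.0803 .1354 .9
```

```text
t 7.9 pos [ 0.6317 -0.0805  0.1355] yaw 0.86 tilt 0.06 F [-0.83 -7.58 -2.41] gap 0.19 -> delta cm [-0.06 -0.02  0.01] turn -0.04
```

Emit:
drive_tool(deltas=[0,0,0,0,0,0,0,0,0,0,0,0,0,0,0,0,0,0,-2,0,0,0,-5,0,0,0,-9,0,0,0,-13,0,0,0,-13,0], hand=4.5)

```text
t: 8.8
tcp_pos: [0.6356, -0.081, 0.2726]
tool_rot: [1.0, 0.008, 0.006, 0.002]
force: [0.1, -0.6, 0.7]
finger_gap: 0.529
```

Emit:
drive_tool(deltas=[0,4,0,0,0,9,0,0,0,14,0,0,0,19,0,0,0,24,0,0,0,24,0,0])

```text
t: 9.4
tcp_pos: [0.6385, -0.3282, 0.2725]
tool_rot: [1.0, 0.004, 0.006, 0.004]
force: [-0.5, 0.2, -0.1]
finger_gap: 0.528
```

```bash
python3 - <<'E'
from station import manip
from h import *
import go
go.d((.6311,-.0803,.1354),.9)
d=manip.snapshot("side");np.savez("side1.npz",**d);g=d["frame"][:,:,::-1]
cv2.imwrite("pics/s7.png",cv2.resize(g[150:250,230:350],None,fx=6,fy=6,interpolation=cv2.INTER_CUBIC))
d=manip.snapshot("top");np.savez("top1.npz",**d);g=d["frame"][:,:,::-1]
cv2.imwrite("pics/t7.png",cv2.convertScaleAbs(cv2.resize(g[135:285,260:400],None,fx=4,fy=4,interpolation=cv2.INTER_CUBIC),alpha=1.5))
E
```

```text
t 9.4 pos [ 0.6385 -0.3282  0.2725] yaw 0.51 tilt 0.86 F [-0.55  0.17 -0.13] gap 0.528 -> delta cm [ -0.7  -24.9   13.51] turn -0.39
```

View pics/s7.png

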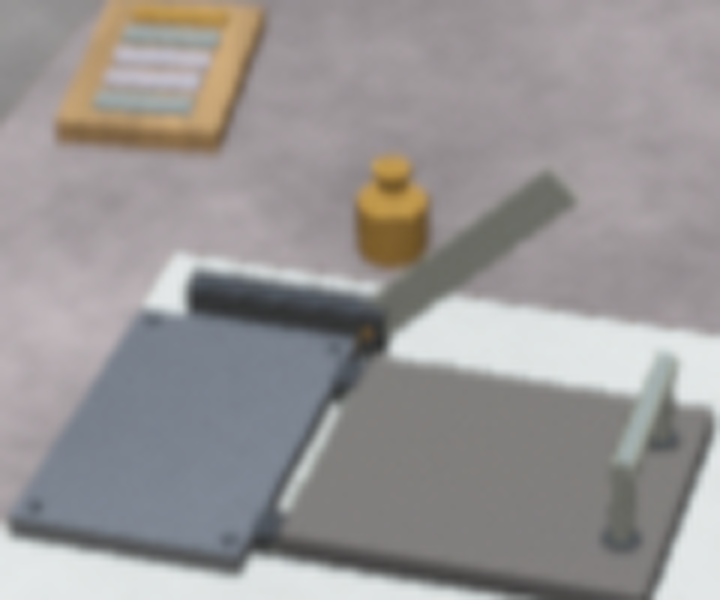

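View pics/t7.png

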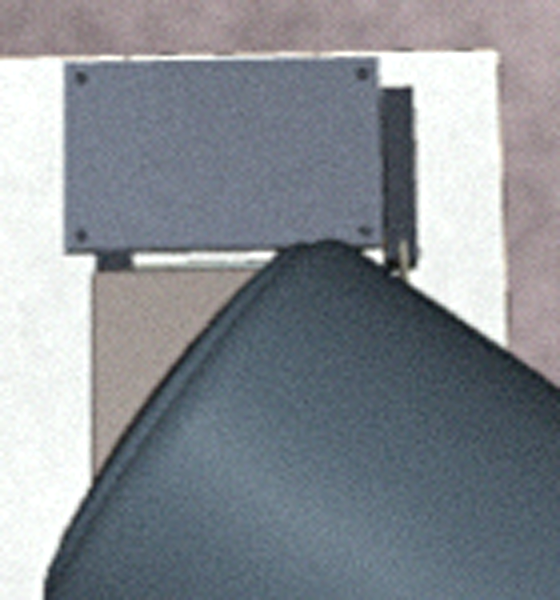

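```bash
python3 - <<'E'
from h import *
d=load("top1.npz");f=d["frame"].astype(int).sum(2)
T=np.array([.543,.0173]);a=np.radians(.9);R=np.array([[np.cos(a),-np.sin(a)],[np.sin(a),np.cos(a)]])
def q(p,z): 
    P=plane(d,[np.array(p,float)/4+[260-.375,135-.375]],z)[0];return (R.T@(P[:2]-T)).round(4)
print("stock top back R",q((412,88),.148),"front R",q((418,268),.148),"cover back R",q((379,60),.132),"front",q((383,246),.132),"cover L",q((65,63),.132),q((66,253),.132))
# profiles: along column through stock top
np.set_printoptions(linewidth=250)
for c in(360,361,362):print(c,f[150:215,c].tolist())
for c in (342,348):print(c,f[140:215,c].tolist())
for r in(160,170,180,190):print(r,f[r,350:370].tolist())
E
```

```text
stock top back R [ 0.1478 -0.1072] front R [ 0.0449 -0.1076] cover back R [ 0.1697 -0.0903] front [ 0.0611 -0.0897] cover L [0.1712 0.0891] [0.0602 0.0885]
360 [499, 487, 503, 492, 503, 518, 391, 146, 135, 118, 151, 137, 127, 141, 142, 143, 143, 137, 141, 140, 131, 139, 137, 140, 132, 142, 126, 140, 137, 135, 148, 152, 133, 148, 135, 145, 146, 137, 130, 138, 136, 169, 139, 149, 167, 228, 280, 282, 254, 253, 209, 197, 179, 172, 146, 76, 87, 94, 107, 111, 143, 114, 123, 136, 133]
361 [506, 515, 504, 506, 501, 491, 337, 120, 119, 135, 126, 130, 129, 124, 133, 116, 125, 128, 124, 130, 153, 127, 142, 128, 142, 143, 154, 140, 134, 140, 122, 145, 143, 143, 153, 141, 158, 138, 131, 134, 147, 132, 126, 148, 157, 220, 254, 267, 282, 276, 257, 240, 252, 283, 247, 167, 76, 79, 96, 126, 111, 120, 116, 129, 124]
362 [501, 495, 504, 497, 517, 507, 328, 136, 143, 141, 140, 145, 136, 142, 130, 128, 147, 133, 157, 138, 129, 138, 121, 134, 137, 134, 138, 118, 139, 137, 136, 119, 123, 137, 128, 131, 121, 135, 127, 121, 145, 143, 140, 128, 133, 127, 138, 140, 142, 159, 132, 127, 277, 440, 427, 371, 179, 
[... 512 characters left out ...]
248, 232, 258, 240, 235, 239, 251, 239, 243, 223, 243, 241, 241, 247, 235, 245, 246, 247, 242, 249, 231, 252, 251, 239, 251, 248, 255, 257, 259, 255, 229, 248, 259, 245, 257, 255, 253, 243, 138, 85, 99, 94, 115, 118, 122, 115, 124, 137, 129, 122, 143, 154, 152, 157, 161, 170, 165]
160 [237, 258, 248, 245, 203, 171, 134, 136, 149, 135, 151, 126, 140, 393, 507, 507, 495, 505, 497, 502]
170 [246, 247, 240, 255, 222, 172, 125, 135, 133, 132, 131, 153, 129, 213, 391, 515, 505, 498, 498, 497]
180 [240, 251, 244, 257, 251, 184, 119, 135, 155, 148, 148, 122, 136, 189, 382, 497, 506, 496, 497, 503]
190 [259, 241, 235, 260, 265, 188, 98, 135, 146, 125, 136, 147, 145, 170, 380, 499, 506, 497, 489, 492]
```

```bash
python3 - <<'E'
from h import *
d=load("top1.npz");T=np.array([.543,.0173]);a=np.radians(.9);R=np.array([[np.cos(a),-np.sin(a)],[np.sin(a),np.cos(a)]])
q=lambda p,z:(R.T@(plane(d,[p],z)[0][:2]-T)).round(4)
print("stock back top",q((361,156.1),.148),"front bottom",q((362.5,201.9),.12))
print("cover back @342",q((342,149.0),.132),"@348",q((348,148.8),.132),"deck back@348",q((348,147.3),.12))
print("cover front corner approx",q((356,196.5),.132))
for r,c in((160,362.75),(170,363.3),(180,363.4),(190,363.6)):print("R edge",q((c,r),.148))
for r,c in((160,354.4),(170,354.8),(180,355.1),(190,355.2)):print("cover R edge",q((c,r),.132))
E
```

```text
stock back top [ 0.1491 -0.1036] front bottom [ 0.0502 -0.1064]
cover back @342 [ 0.1717 -0.0621] @348 [ 0.1719 -0.0758] deck back@348 [ 0.1795 -0.0766]
cover front corner approx [ 0.0603 -0.0911]
R edge [ 0.14   -0.1073]
R edge [ 0.1168 -0.1078]
R edge [ 0.0939 -0.1074]
R edge [ 0.0711 -0.1072]
cover R edge [ 0.1452 -0.0897]
cover R edge [ 0.1217 -0.09  ]
cover R edge [ 0.0984 -0.0901]
cover R edge [ 0.0752 -0.0897]
```

Emit:
drive_tool(deltas=[0,0,-3,0,0,0,-5,-8,0,0,-5,-16,0,0,-5,-24,0,0,-5,-32,0,0,-5,-40,0,0,-5,-48,0,0,-5,-56,0,0,-5,-64,0,0,-5,-72,0,0,-5,-80,0,0,-5,-86], hand=5)

```text
t: 10.7
tcp_pos: [0.6384, -0.3187, 0.3222]
tool_rot: [0.724, 0.69, 0.004, 0.004]
force: [-0.1, 0.1, -0.2]
finger_gap: 0.584
```

```bash
python3 go.py .443 .0157 .30 90.9; python3 -c "
from station import manip;print(manip.sense()['q'])"
```

```text
t 10.7 pos [ 0.6384 -0.3187  0.3222] yaw 87.21 tilt 0.62 F [-0.13  0.08 -0.23] gap 0.584 -> delta cm [ 32.45 -21.17   1.98] turn -3.69
[-0.62163464  0.57851904  1.07919063  0.00567521  1.47472923 -0.57338185]
```

Emit:
drive_tool(deltas=[1.5,-1,0,0,4.5,-3,0,-1,8,-5.2,0,-2,12,-7.8,0,-3,16,-10.4,0,-3.7,20,-13,0,-3.7,24,-15.6,0,-3.7,28,-18.2,0,-3.7,31,-20.2,0,-3.7,32.3,-21.1,0,-3.7,32.4,-21.2,0,-3.7,32.4,-21.2,0,-3.7])

```text
t: 11.9
tcp_pos: [0.4431, 0.0154, 0.3202]
tool_rot: [0.701, 0.713, 0.004, 0.005]
force: [0.2, -0.1, 0.6]
finger_gap: 0.586
```

```bash
python3 - <<'E'
from station import manip
from h import *
import go
go.d((.443,.0157,.20),90.9)
d=manip.snapshot("side");g=d["frame"][:,:,::-1]
cv2.imwrite("pics/s8.png",cv2.resize(g[80:280,220:420],None,fx=3,fy=3,interpolation=cv2.INTER_CUBIC))
T=np.array([.543,.0173])
s=load("side1.npz")
# handle bar ends in side view crop s7: left-bottom end, right-top end
P=plane(s,np.array([(622,466),(666,360)])/6+[230-.42,150-.42],.184);print("bar",P,P.mean(0))
d=load("top0.npz");P=plane(d,np.array([(193,413),(326,413)])/3+[230-.33,130-.33],.178);print("bar top",P,P.mean(0))
E
```

```text
t 11.9 pos [0.4431 0.0154 0.3202] yaw 91.0 tilt 0.72 F [ 0.17 -0.08  0.62] gap 0.586 -> delta cm [ 0.06 -0.15 12.02] turn 0.1
bar [[ 0.44222647  0.06710292  0.184     ]
 [ 0.4429351  -0.0183221   0.184     ]] [0.44258079 0.02439041 0.184     ]
bar top [[ 0.44284638  0.06187161  0.178     ]
 [ 0.44284349 -0.03109636  0.178     ]] [0.44284493 0.01538763 0.178     ]
```

View pics/s8.png

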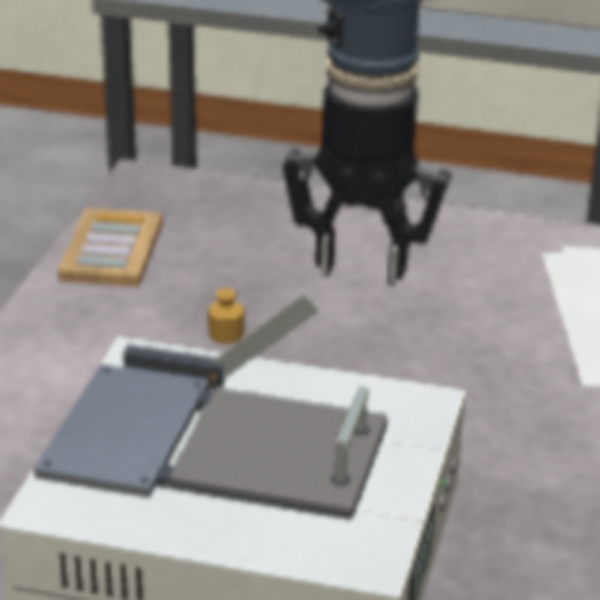

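Emit:
drive_tool(deltas=[0,0,3,0,0.1,-0.1,7,0,0.1,-0.1,10,0,0.1,-0.2,11,0,0.1,-0.2,11,0])

```text
t: 12.45
tcp_pos: [0.4428, 0.0147, 0.2088]
tool_rot: [0.702, 0.712, 0.003, 0.004]
force: [-0.1, -1.0, 0.8]
finger_gap: 0.59
```

```bash
python3 go.py .443 .0157 .16 90.9
```

```text
t 12.45 pos [0.4428 0.0147 0.2088] yaw 90.83 tilt 0.52 F [-0.08 -1.04  0.78] gap 0.59 -> delta cm [ 0.11 -0.02  4.88] turn -0.07
```

Emit:
drive_tool(deltas=[0.1,0,2,0,0.1,0,3.7,0,0.1,0,4.8,0,0.1,0,4.9,0,0.1,0,4.9,0,0.1,0,4.9,0])

```text
t: 13.05
tcp_pos: [0.4444, 0.0152, 0.1609]
tool_rot: [0.702, 0.712, 0.004, 0.005]
force: [-0.4, 0.3, 0.5]
finger_gap: 0.584
```

```bash
python3 - <<'E'
from station import manip
from h import *
import go
go.d((.443,.0157,.159),90.9)
d=manip.snapshot("side");g=d["frame"][:,:,::-1]
cv2.imwrite("pics/s9.png",cv2.resize(g[130:270,250:390],None,fx=4,fy=4,interpolation=cv2.INTER_CUBIC))
E
```

```text
t 13.05 pos [0.4444 0.0152 0.1609] yaw 90.82 tilt 0.69 F [-0.45  0.26  0.47] gap 0.584 -> delta cm [ 0.05 -0.15  0.19] turn -0.08
```

View pics/s9.png

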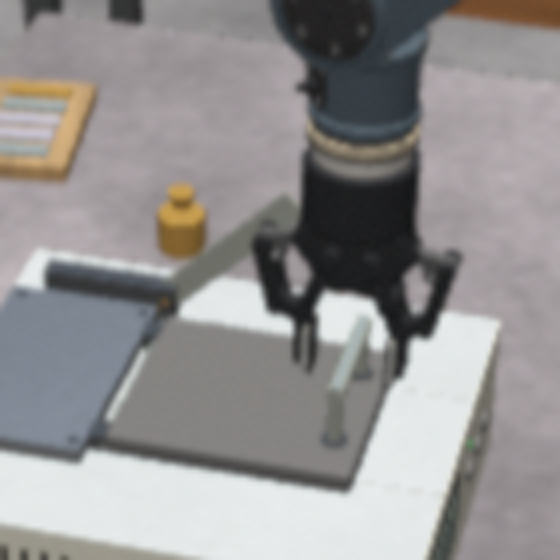

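Emit:
drive_tool(deltas=[0,-0.1,0.1,0,0,-0.1,0.1,0,0,-0.1,0.1,0,0,-0.1,0.1,0,0,-0.1,0.1,0,0,-0.1,0.1,0,0,-0.1,0.1,0], hand=0, squeeze=40)

```text
t: 13.8
tcp_pos: [0.4445, 0.0152, 0.1602]
tool_rot: [0.702, 0.712, 0.004, 0.006]
force: [4.3, 2.2, 2.2]
finger_gap: 0.126
```

```bash
python3 go.py .443 .0157 .159 90.9; python3 - <<'E'
import numpy as np
T=np.array([.543,.0173])+[.05,0];
for th in range(0,46,3):
    t=np.radians(th);print(th,"dx",round(-15*np.cos(t)+5.2*np.sin(t)+15,2),"dz",round(15*np.sin(t)+5.2*np.cos(t)-5.2,2))
E
```

```text
t 13.8 pos [0.4445 0.0152 0.1602] yaw 90.81 tilt 0.83 F [4.28 2.21 2.24] gap 0.126 -> delta cm [ 0.05 -0.15  0.12] turn -0.09
0 dx 0.0 dz 0.0
3 dx 0.29 dz 0.78
6 dx 0.63 dz 1.54
9 dx 1.0 dz 2.28
12 dx 1.41 dz 3.01
15 dx 1.86 dz 3.71
18 dx 2.34 dz 4.38
21 dx 2.86 dz 5.03
24 dx 3.41 dz 5.65
27 dx 4.0 dz 6.24
30 dx 4.61 dz 6.8
33 dx 5.25 dz 7.33
36 dx 5.92 dz 7.82
39 dx 6.62 dz 8.28
42 dx 7.33 dz 8.7
45 dx 8.07 dz 9.08
```

Emit:
drive_tool(deltas=[0,0.1,-0.3,0,0,0.3,-0.8,0,0,0.6,-1.5,0,0,1.0,-2.3,0,0,1.4,-3.0,0,0,1.9,-3.7,0,0,2.3,-4.4,0,0,2.9,-5.0,0,0,2.9,-5.0,0,0,2.9,-5.0,0])

```text
t: 14.8
tcp_pos: [0.4707, 0.0156, 0.2099]
tool_rot: [0.702, 0.712, 0.003, 0.004]
force: [-1.9, -2.2, -9.5]
finger_gap: 0.122
```

```bash
python3 - <<'E'
from station import manip
from h import *
import go
go.d((.4445+.0807,.0165,.1602+.0908),90.9)
d=manip.snapshot("side");g=d["frame"][:,:,::-1]
cv2.imwrite("pics/s10.png",cv2.resize(g[130:270,250:390],None,fx=4,fy=4,interpolation=cv2.INTER_CUBIC))
E
```

```text
t 14.8 pos [0.4707 0.0156 0.2099] yaw 90.84 tilt 0.57 F [-1.89 -2.23 -9.46] gap 0.122 -> delta cm [-0.    5.49 -4.06] turn -0.06
```

View pics/s10.png

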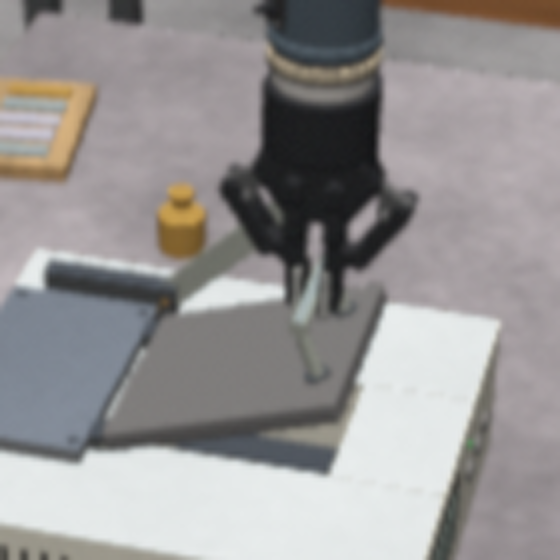

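Emit:
drive_tool(deltas=[0,0.3,-0.3,0,0,0.8,-0.8,0,0,1.3,-1.2,0,0,1.9,-1.8,0,0,2.6,-2.3,0,0,3.2,-2.8,0,0,3.9,-3.3,0,0,4.6,-3.7,0,0,5.2,-4.0,0,0,5.2,-4.0,0,0,5.2,-4.0,0])

```text
t: 15.95
tcp_pos: [0.518, 0.0163, 0.2517]
tool_rot: [0.701, 0.713, -0.001, 0.001]
force: [-12.4, -4.7, 4.9]
finger_gap: 0.126
```

```bash
python3 - <<'E'
from station import manip
from h import *
import go
go.d((.4445+.0807,.0165,.1602+.0908),90.9)
d=manip.snapshot("side");np.savez("side2.npz",**d);g=d["frame"][:,:,::-1]
cv2.imwrite("pics/s11.png",cv2.resize(g[130:270,250:390],None,fx=4,fy=4,interpolation=cv2.INTER_CUBIC))
d=manip.snapshot("top");np.savez("top2.npz",**d);cv2.imwrite("pics/t11.png",d["frame"][:,:,::-1])
E
```

```text
t 15.95 pos [0.518  0.0163 0.2517] yaw 90.91 tilt 0.18 F [-12.42  -4.7    4.9 ] gap 0.126 -> delta cm [0.01 0.72 0.07] turn 0.01
```

View pics/s11.png

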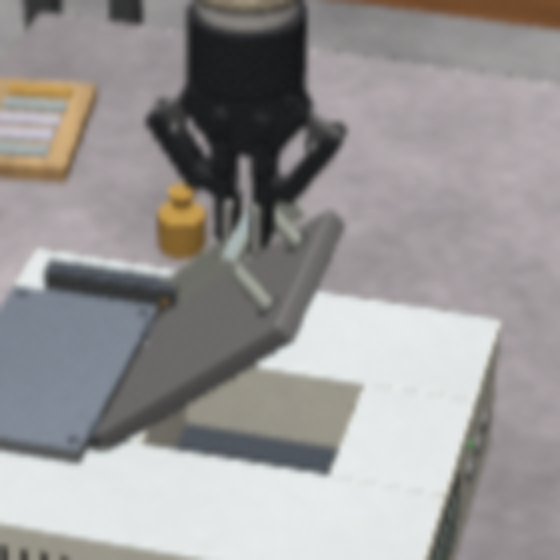

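View pics/t11.png

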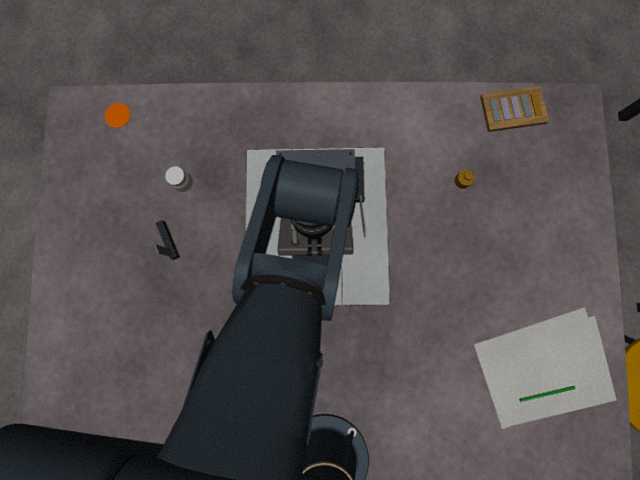

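```bash
python3 - <<'E'
from h import *
d=load("side2.npz");g=d["frame"][:,:,::-1]
cv2.imwrite("pics/s12.png",cv2.resize(g[175:245,268:343],None,fx=8,fy=8,interpolation=cv2.INTER_CUBIC))
E
```

```text
(no output)
```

View pics/s12.png

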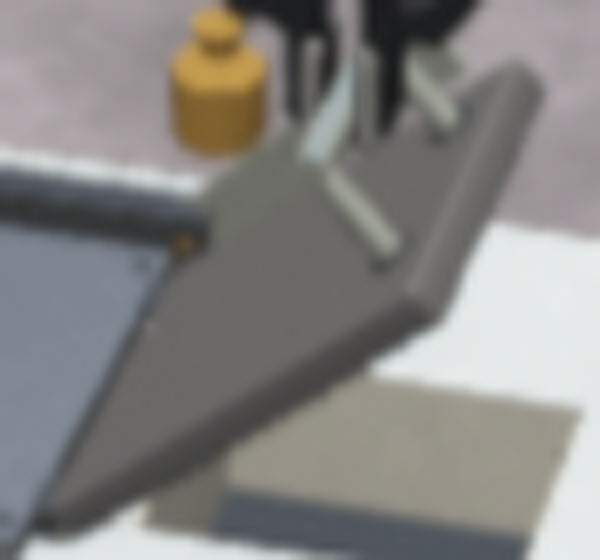

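```bash
cat > ang.py <<'E'
from h import *
T=np.array([.543,.0173]);a=np.radians(.9);R2=np.array([[np.cos(a),-np.sin(a)],[np.sin(a),np.cos(a)]])
def vplane(d,uv,yt):
    n=und(d,uv);R=d["R"];c=-R.T@d["t"];r=np.c_[n,np.ones(len(n))]@R
    M=np.eye(3);M[:2,:2]=R2;ct=M.T@(c-np.r_[T,0]);rt=r@M
    return ct+rt*((yt-ct[1])/rt[:,1])[:,None]
def ang(P):
    v=P[1]-P[0];return np.degrees(np.arctan2(v[2],-v[0])).round(2),np.linalg.norm(v).round(4)
E
python3 - <<'E'
from ang import *
d=load("side2.npz")
c=lambda p:np.array(p,float)/8+[268-.44,175-.44]
for n,p,y in(("top",[(52,497),(410,297)],.075),("bot",[(75,533),(437,318)],.075),("blade up",[(205,195),(295,128)],-.099)):
    P=vplane(d,c(p),y);print(n,P.round(4).tolist(),ang(P))
# reference shut
d0=load("side1.npz")
c6=lambda p:np.array(p,float)/6+[230-.42,150-.42]
P=vplane(d0,c6([(285,540),(645,588)]),.075);print("shut",P.round(4),ang(P))
P=vplane(d0,c6([(388,283),(547,172)]),-.099);print("blade upper",P.round(4),ang(P))
P=vplane(d0,c6([(390,328),(577,200)]),-.099);print("blade lower",P.round(4),ang(P))
# full model line for 45
def X(th,s,h,yt):
    t=np.radians(th);return np.r_[T+R2@[.05-s*np.cos(t)+h*np.sin(t),yt],.126+s*np.sin(t)+h*np.cos(t)]
for th in(40,42,43,44,45,46):
    print(th,((proj(d,[X(th,0,.012,.075),X(th,.17,.012,.075),X(th,.17,.012,-.075),X(th,.17,-.006,.075)])-[268-.44,175-.44])*8).round(0).tolist())
E
```

```text
top [[0.0551, 0.075, 0.1392], [-0.0662, 0.075, 0.2421]] (np.float64(40.32), np.float64(0.1591))
bot [[0.0475, 0.075, 0.1257], [-0.0751, 0.075, 0.2358]] (np.float64(41.94), np.float64(0.1647))
blade up [[0.0529, -0.099, 0.1509], [0.0192, -0.099, 0.1852]] (np.float64(45.53), np.float64(0.0481))
shut [[ 0.0469  0.075   0.1312]
 [-0.1173  0.075   0.1383]] (np.float64(2.5), np.float64(0.1644))
blade upper [[ 0.0496 -0.099   0.159 ]
 [-0.0277 -0.099   0.2335]] (np.float64(43.97), np.float64(0.1074))
blade lower [[ 0.0488 -0.099   0.1332]
 [-0.0424 -0.099   0.2208]] (np.float64(43.87), np.float64(0.1264))
40 [[45.0, 505.0], [430.0, 294.0], [537.0, 55.0], [464.0, 336.0]]
42 [[44.0, 506.0], [417.0, 281.0], [525.0, 43.0], [453.0, 322.0]]
43 [[44.0, 506.0], [410.0, 274.0], [519.0, 37.0], [447.0, 315.0]]
44 [[43.0, 506.0], [404.0, 268.0], [513.0, 31.0], [442.0, 308.0]]
45 [[43.0, 507.0], [397.0, 262.0], [507.0, 25.0], [436.0, 301.0]]
46 [[42.0, 507.0], [390.0, 255.0], [500.0, 19.0], [429.0, 295.0]]
```

Emit:
drive_tool(deltas=[0,0.3,-0.2,0,0,0.6,-0.4,0,0,0.9,-0.5,0,0,0.9,-0.5,0,0,0.9,-0.5,0,0,0.9,-0.5,0])

```text
t: 16.65
tcp_pos: [0.5258, 0.0164, 0.2562]
tool_rot: [0.701, 0.713, -0.002, -0.0]
force: [-3.8, -4.3, -11.8]
finger_gap: 0.118
```

```bash
cat > look.py <<'E'
from ang import *
from station import manip
import go,sys
go.d((.593-.0693,.0165,.126+.1428-.019),90.9)
s=manip.sense();b=s["tcp_pos"]+[0,0,.019]-[.593,0,.126];print("bar est r",np.hypot(b[0],b[2]),"angle",np.degrees(np.arctan2(b[2],-b[0]))-19.12)
d=manip.snapshot("side");np.savez(sys.argv[1]+".npz",**d);g=d["frame"][:,:,::-1]
cv2.imwrite("pics/"+sys.argv[1]+".png",cv2.resize(g[170:245,268:343],None,fx=8,fy=8,interpolation=cv2.INTER_CUBIC))
E
python3 look.py s13
```

```text
t 16.65 pos [0.5258 0.0164 0.2562] yaw 90.93 tilt 0.29 F [ -3.83  -4.31 -11.83] gap 0.118 -> delta cm [ 0.01 -0.21  0.64] turn 0.03
bar est r 0.16363524582868816 angle 46.63506390560626
```

View pics/s13.png

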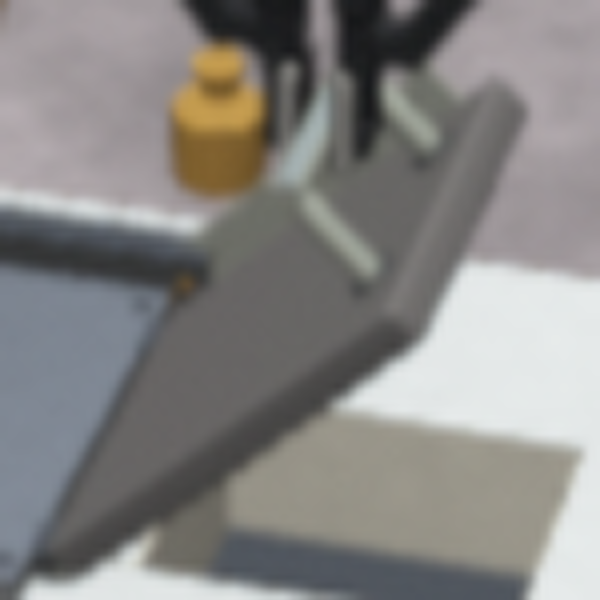

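```bash
cat > pl.py <<'E'
from ang import *
def pts(d,poly):
    m=np.zeros((480,640),np.uint8);cv2.fillPoly(m,[np.round(poly).astype(np.int32)],1)
    v,u=np.nonzero(m);z=d["depth"][v,u];k=z>0;u,v,z=u[k],v[k],z[k]
    n=und(d,np.c_[u,v]);C=np.c_[n*z[:,None],z];return (C-d["t"])@d["R"]
def fitp(P):
    for _ in range(4):
        c=np.median(P,0) if _==0 else P.mean(0);n=np.linalg.svd(P-P.mean(0),full_matrices=False)[2][2];e=(P-P.mean(0))@n;P=P[abs(e)<max(2.5*1.48*np.median(abs(e)),1e-4)]
    n=n*np.sign(n[2]);M=np.eye(3);M[:2,:2]=R2;n=M.T@n
    return n,np.degrees(np.arctan2(n[0],n[2])),np.degrees(np.arctan2(n[1],n[2])),len(P),e.std()
E
python3 - <<'E'
from pl import *
d0=load("side1.npz")
c6=lambda p:np.array(p,float)/6+[230-.42,150-.42]
print("lid shut",fitp(pts(d0,c6([(385,375),(600,405),(560,520),(300,520)]))))
print("cover",fitp(pts(d0,c6([(150,330),(320,350),(225,535),(40,505)]))))
print("deck front?",fitp(pts(d0,c6([(440,320),(700,350),(700,390),(440,355)]))))
for n,y0,poly in(("side2",175,[(215,245),(305,185),(370,275),(395,290),(80,470),(60,480)]),("s13",170,[(215,270),(290,210),(350,290),(375,315),(90,500),(70,505)])):
    d=load(n+".npz");print(n,fitp(pts(d,np.array(poly,float)/8+[268-.44,y0-.44])))
d=load("top2.npz")
E
```

```text
lid shut (array([ 0.00422146, -0.00527649,  0.99997717]), np.float64(0.24187593905301485), np.float64(-0.30232495374231877), 931, np.float64(0.0020194050581573953))
cover (array([ 0.00289688, -0.00223317,  0.99999331]), np.float64(0.16597965642759335), np.float64(-0.12795171506637484), 1001, np.float64(0.0020321025002433433))
deck front? (array([ 0.04377778, -0.49687102,  0.8667195 ]), np.float64(2.8915380590728863), np.float64(-29.824688644892056), 330, np.float64(0.0058077337390263625))
side2 (array([ 0.67024465, -0.00383596,  0.74213031]), np.float64(42.08633061810174), np.float64(-0.2961507748004765), 537, np.float64(0.0008655490218797913))
s13 (array([ 0.71247562, -0.00267436,  0.70169177]), np.float64(45.436905373185475), np.float64(-0.21837014574974714), 480, np.float64(0.0007640997377994283))
```

```bash
python3 - <<'E'
from pl import *
from station import manip
import go
A=[]
for i in range(8):
    d=manip.snapshot("side");A.append(fitp(pts(d,np.array([(215,270),(290,210),(350,290),(375,315),(90,500),(70,505)],float)/8+[268-.44,170-.44]))[1])
print(np.round(A,2),np.mean(A))
go.d((.5258,.0164,.2562),90.9)
d=manip.snapshot("top");np.savez("top3.npz",**d);g=d["frame"][:,:,::-1]
t0=load("top0.npz")["frame"][:,:,::-1]
cv2.imwrite("pics/t14.png",cv2.convertScaleAbs(cv2.resize(g[135:315,240:400],None,fx=3.3,fy=3.3,interpolation=cv2.INTER_CUBIC),alpha=1.5))
for n,(x0,x1,y0,y1) in dict(jar=(160,195,160,200),tri=(150,185,215,262),weight=(450,480,165,195)).items():
    print(n,"mean abs diff",cv2.absdiff(g[y0:y1,x0:x1],t0[y0:y1,x0:x1]).mean().round(2))
E
```

```text
[45.34 45.42 45.43 45.39 45.35 45.38 45.37 45.39] 45.382579377584584
t 17.1 pos [0.5258 0.0164 0.2562] yaw 90.93 tilt 0.28 F [ -2.89  -3.3  -12.27] gap 0.119 -> delta cm [-0. -0.  0.] turn 0.03
jar mean abs diff 8.46
tri mean abs diff 6.69
weight mean abs diff 7.2
```

View pics/t14.png

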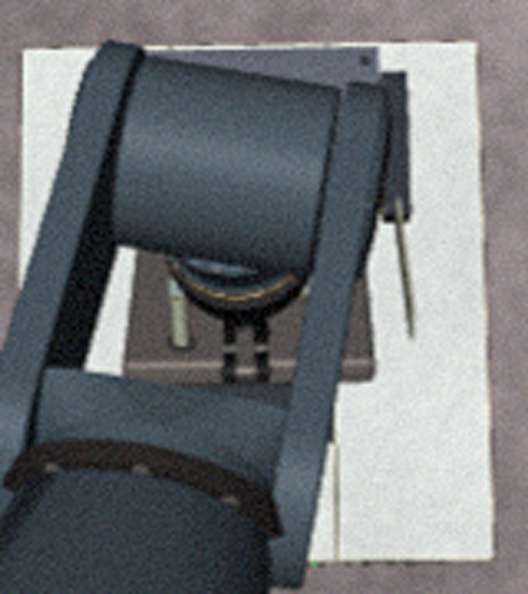

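```bash
python3 - <<'E'
from ang import *
from station import manip
g=load("top3.npz");t0=load("top0.npz")
print("noise ref",cv2.absdiff(g["frame"][90:130,200:240],t0["frame"][90:130,200:240]).mean())
f=g["frame"].astype(int).sum(2);f1=load("top1.npz")["frame"].astype(int).sum(2)
for r in(165,180,195):
    for h in(f,f1):print(r,h[r,355:368].tolist())
for h in(f,f1):print(h[152:160,361].tolist(),h[197:206,362].tolist())
manip.sign_off()
E
```

```text
noise ref 7.695625
165 [131, 95, 89, 125, 124, 127, 131, 122, 248, 408, 457, 458, 447]
165 [170, 115, 148, 130, 134, 143, 116, 128, 291, 436, 494, 495, 504]
180 [124, 86, 44, 83, 134, 128, 126, 124, 157, 352, 450, 448, 446]
180 [184, 119, 135, 155, 148, 148, 122, 136, 189, 382, 497, 506, 496]
195 [63, 90, 114, 113, 140, 206, 188, 117, 132, 314, 434, 449, 424]
195 [206, 144, 133, 142, 148, 228, 220, 127, 144, 372, 506, 496, 493]
[451, 442, 458, 454, 290, 98, 90, 110] [138, 131, 146, 106, 122, 242, 372, 371, 353]
[504, 506, 501, 491, 337, 120, 119, 135] [140, 142, 159, 132, 127, 277, 440, 427, 371]
the job is handed in; nothing more can be done
```

I stood the mitre square on the deck flush against the right side of the service cover and let go of it. I then gripped the lid's bow handle, lifted the lid to 45 degrees and handed in at about 17 s, still holding it there.

Last checks:
- **Square position:** the top view put its front end at tester x 50.2 mm (target 50). Its outer face was parallel to the cover edge at y about -107.4 mm (target -108). Its edges were at the same pixels just before I handed in.
- **Lid angle:** eight depth-plane fits gave a steady 45.3–45.4 degrees. The same fit reads about 0.2 degrees high on the shut lid, so the true angle is about 45.2.
- **Other things on the bench:** the jar, try square and weight differed from the first picture by no more than image noise.

Two checks disagreed:
- **Lid angle from arm position:** an estimate from the measured arm pose and assumed grip depth gave 46.6 degrees, but its radius was 5 mm too large, so I relied on the depth fit. Hand-picked lid edges in the side view, about 3 degrees before the final position, read up to 2 degrees low.
- **Square in the side view:** while it was still gripped, points picked by eye suggested it was 2–3 mm too far forward. The top view after release did not confirm this.

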